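# Balance the centrifuge rotor

## Robot

A 6-joint arm with a two-finger parallel gripper is mounted at the origin on a cart in front of the work surface, level with it; the furniture and walls round the work are solid. World frame = base frame: x ahead of the robot, y to its left, z up, the work surface at z = 0. Lengths are in mm, angles in rad, forces in N, time in s.
With the tool pointing down it reaches from about 275 to 825 mm from the base axis. Payload 4.9 kg.
Tool frame: the origin (TCP) lies at the very end of the fingers, on their centre line; the grasp point (between the pads) lies 19 mm behind it; z points along the fingers, y is the line along which they close (so a half turn about z gives the same grasp; the last joint's range is limited). The gripper opens to 85 mm and grips with 20 to 120 N. Pads are 22 mm wide; open, the fingers measure 114 mm over their backs; the gripper's body (76 mm by 85 mm) begins 54 mm behind the grasp point. The pads swing forward as they close: fully open they stand 13 mm farther back than shut.
Start: joints at [1.027, 0.326, -0.193, 1.052, 0, 1.437], TCP at [219.131, 504.48, 231.281] pointing down, gripper open.
Joint ranges: [-2.65, 2.65], [-0.97, 1.79], [-1.3, 1.35], [-1.93, 2.1], [-1.47, 1.37], [-3.14, 3.14]. Speed limits (rad/s): [2.57, 2.57, 3.14, 3.14, 3.14, 3.14].

## Interface

Orientations are given as [roll, pitch, yaw] about the fixed x, y, z axes, in that order (R = Rz(yaw) Ry(pitch) Rx(roll)).
In Python, from bench import bot, solve_ik, imaging gives the robot as it stands. Calls block until the motion is done:
- bot.move_ptp(position, orientation): joint-space move of the TCP to a pose.
- bot.movel(position, rot=None, max_speed=150, threshold=None): straight line of the TCP; rot=None keeps the orientation; max_speed is the mean speed in mm/s. With threshold (N) it stops when the force on the tool has changed by that much, and returns True; else False.
- bot.move_j(angles): joint-space move.
- bot.grip(opening, effort=None): opening from 0.0 (shut) to 1.0 (fully open); effort is the grip in N (None keeps the last); returns when the fingers have stopped.
- bot.dwell(seconds).
- solve_ik(position, orientation): joint angles nearest the present ones, or None.
- bot.get_state(): the state.
- imaging.capture(name): name is "scene" or "top"; returns the picture (420x560x3 uint8, blue, green, red); there is no depth.
- imaging.camera_model(name): a dict with "K" (3x3 intrinsics, pixels), "position" and "rotation" of the camera in the world. Camera axes: x right, y up, looking along -z (the intrinsics and any distortion apply to the point x, -y, -z); pixel columns grow to the right and rows downward; lengths in mm; the calibration is good to about 2 mm. A picture is of the moment at which its call begins. camera_model takes no time and is no camera call.
A pose or a line that the arm cannot do raises bot.IKError and nothing moves.
- bot.sign_off(): hands the job in; it is judged then, once.
The state is a dict: "t": time; "qpos": joint angles; "joint_velocities": joint speeds; "effort": joint torques, N m; "tcp_pos": TCP position; "orientation": TCP orientation; "contact_force": force on the tool from outside, world axes, zero at the start; "wrist_torque": the same for the moment, N m; "opening": opening from 0.0 (shut) to 1.0 (fully open); "gripper_force": force on a finger pad.
Only numpy, scipy, OpenCV 4.12 (cv2) and the standard library are available. Lean on these libraries where they do the work, as an engineer would, in place of code of your own. Each camera call takes 0.05 s, during which the arm holds its last target. There are 200 camera calls.

## Task

Balance the centrifuge rotor before its run: change the bottles round until every bottle in it faces its twin straight across the hub, red cap opposite red cap and white cap opposite white cap. The blue-capped bottle is not part of this run and must end in the well of the chill block, where a white-capped one stands now; the empty coaster is free for parking a bottle meanwhile. Keep the bottles upright and set each one gently down onto the floor of its bucket or well.

Things in the scene. Friction and masses are not known exactly. Their poses are not given: they have to be found in the camera images.
- rotor: fixed swing-out rotor, 245 mm across: dark cross on a black stand, hub nut 92 mm high. Origin on the bench at its axis; four round aluminium buckets centred 80 mm out along its own +x, +y, -x, -y (x faces -x, y faces -y), 76 mm wide inside, mouth 85 mm, floor 20 mm and rim 84 mm above the bench. At the start all are full: the red caps in neighbouring buckets, one white cap, the blue cap.
- chill_block: square grey tub 116 x 116 x 50 mm with an aluminium core, fixed; one round well in its middle, 76 mm wide, its floor 10 mm above the bench, its rim 50 mm. Origin at the centre of its underside. At the start a white-capped bottle stands in it.
- coaster: round dark rubber coaster, 100 mm in diameter, 3 mm thick, fixed and empty: the free spot of this bench. Origin at the centre of its underside.
- red_1: 250 ml centrifuge bottle, upright, red cap, filled with tan broth: body 62 mm in diameter to 80 mm height, then a shoulder; ribbed screw cap 46 mm in diameter from 98 to 124 mm height (grip it there, from above); about 0.26 kg; origin at the centre of its underside, z up its axis. Twin of red_2.
- red_2: 250 ml centrifuge bottle, upright, red cap, filled with tan broth: body 62 mm in diameter to 80 mm height, then a shoulder; ribbed screw cap 46 mm in diameter from 98 to 124 mm height (grip it there, from above); about 0.26 kg; origin at the centre of its underside, z up its axis. Twin of red_1.
- white_1: 250 ml centrifuge bottle, upright, white cap, filled with water: body 62 mm in diameter to 80 mm height, then a shoulder; ribbed screw cap 46 mm in diameter from 98 to 124 mm height (grip it there, from above); about 0.26 kg; origin at the centre of its underside, z up its axis. Twin of white_2; starts in the rotor.
- white_2: 250 ml centrifuge bottle, upright, white cap, filled with water: body 62 mm in diameter to 80 mm height, then a shoulder; ribbed screw cap 46 mm in diameter from 98 to 124 mm height (grip it there, from above); about 0.26 kg; origin at the centre of its underside, z up its axis. Twin of white_1; starts in the chill block.
- blue: 250 ml centrifuge bottle, upright, blue cap, only part filled: body 62 mm in diameter to 80 mm height, then a shoulder; ribbed screw cap 46 mm in diameter from 98 to 124 mm height (grip it there, from above); about 0.26 kg; origin at the centre of its underside, z up its axis. Its mass varies by some 30 %. Starts in the rotor.
Things that resemble listed ones, but are neither listed nor needed, are in the scene too. Leave any purple look-alike of the blue alone. Leave any yellow look-alike of the red_1 alone.

How it is judged (in metres and radians):
At the end, for the whole second after the job is handed in: Red and white bottles stand on the bucket floors (underside 15-26 mm above the bench, 66-94 mm from the rotor axis), twins over 140 mm apart; the blue one on the floor of the chill block well (within 12 mm of its axis, underside under 16 mm up); all within 0.1 rad of upright, at rest (horizontal distance between red_1 and rotor between 0.066 and 0.094 m and z of red_1 in the frame of rotor between 0.015 and 0.026 m and horizontal distance between red_2 and rotor between 0.066 and 0.094 m and z of red_2 in the frame of rotor between 0.015 and 0.026 m and horizontal distance between white_1 and rotor between 0.066 and 0.094 m and z of white_1 in the frame of rotor between 0.015 and 0.026 m and horizontal distance between white_2 and rotor between 0.066 and 0.094 m and z of white_2 in the frame of rotor between 0.015 and 0.026 m and horizontal distance between red_1 and red_2 above 0.14 m and horizontal distance between white_1 and white_2 above 0.14 m and horizontal distance between blue and chill_block below 0.012 m and z of blue in the frame of chill_block below 0.016 m and angle between each of red_1, red_2, white_1, white_2, blue's own z axis and vertical below 0.1 rad and linear speed of each of red_1, red_2, white_1, white_2, blue below 0.02 m/s); the robot touches nothing.
It fails at once if a bottle is tipped over (angle between any of red_1, red_2, white_1, white_2, blue's own z axis and vertical above 0.6 rad).
It fails at once if a bottle is dropped: it falls or slides, not held by the fingers, faster than 0.6 m/s (a free fall of about 2 cm) ((contact force between the fingers and red_1 below 0.1 N and linear speed of red_1 above 0.6 m/s) or (contact force between the fingers and red_2 below 0.1 N and linear speed of red_2 above 0.6 m/s) or (contact force between the fingers and white_1 below 0.1 N and linear speed of white_1 above 0.6 m/s) or (contact force between the fingers and white_2 below 0.1 N and linear speed of white_2 above 0.6 m/s) or (contact force between the fingers and blue below 0.1 N and linear speed of blue above 0.6 m/s)).
It also fails if it takes over 83 s, if anything falls off the work surface, if the arm or the gripper's body presses on something with over 40 N, if the wrist force passes 120 N, or if a joint passes its speed limit or range.

## Working session

There is one attempt and no reset: what is moved stays moved. The work goes in short steps, each a Python script; the robot and the scene stay as the last script left them, time stands still between calls to the robot, and variables do not carry over. Pictures are saved under pics/ and viewed, at most 14 in all, crops included, and the job is handed in when it is done.

```bash
ls; mkdir -p pics; python3 - <<'E'
from bench import bot, imaging
import cv2
for n in("scene","top"):
    cv2.imwrite(f"pics/{n}0.png",imaging.capture(n)); m=imaging.camera_model(n); print(n,m)
print(bot.get_state())
E
```

```text
pics
scene {'K': array([[468.03173852,   0.        , 274.04015576],
       [  0.        , 468.03173852, 215.55283482],
       [  0.        ,   0.        ,   1.        ]]), 'position': array([ -105.52625316, -1026.99286726,   604.21207789]), 'rotation': array([ 1.1591669 , -0.01198005, -0.49226175])}
top {'K': array([[434.65965692,   0.        , 272.59329821],
       [  0.        , 434.65965692, 216.14407815],
       [  0.        ,   0.        ,   1.        ]]), 'position': array([ 374.11624848,   70.16043945, 1196.78420003]), 'rotation': array([ 0.11554561, -0.01641785, -1.55296897])}
{'t': 0.1, 'qpos': array([ 1.02679913e+00,  3.26873565e-01, -1.93463482e-01,  1.05199113e+00,
       -5.06159934e-06,  1.43657084e+00]), 'joint_velocities': array([-0.00139462, -0.00222366,  0.0030229 , -0.00125151, -0.00113413,
        0.00051837]), 'effort': array([ 3.75431964e-04, -4.44238472e+01,  2.63038284e+01,  7.86745688e-03,
       -1.33842200e-04, -1.28333329e-05]), 'tcp_pos': array([218.85932605, 504.02770485, 230.58580451]), 'orientation': array([-3.14007390e+00, -1.99980922e-04,  2.73182080e+00]), 'contact_force': array([-0.01963139, -0.61920107, -0.32844306]), 'wrist_torque': array([-0.00199413,  0.00911461,  0.03041196]), 'gripper_force': 0.0, 'opening': 0.9973955945872008}
```

View pics/scene0.png

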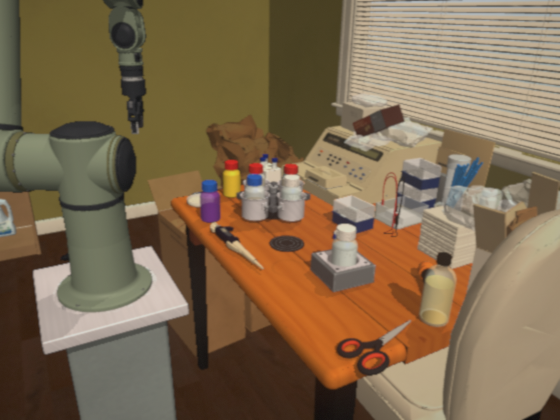

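View pics/top0.png

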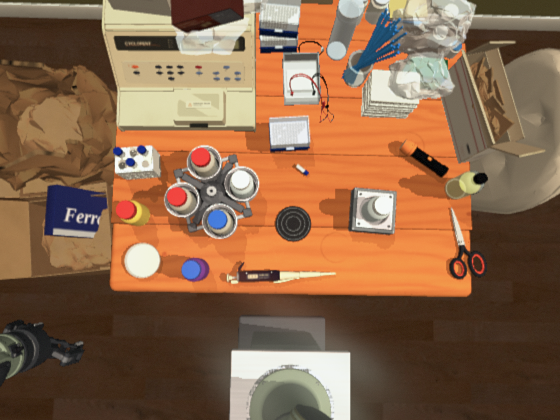

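The scene view shows the rotor at about (272,205), the coaster at (287,243) and the chill block at (343,260). In the top view:
- **In the rotor:** red caps at (201,157) and (178,198), white at (241,181), blue at (217,219).
- **In the chill block:** white at (380,206).
- **Coaster:** (293,223).
- **Look-alikes:** a yellow-bodied bottle with a red cap at (127,210), and a purple-bodied bottle with a blue cap at (195,269). Both stand outside the rotor, so I leave them alone.

A close crop will check this choice.

```bash
python3 - <<'E'
import cv2
i=cv2.imread("pics/top0.png")
cv2.imwrite("pics/c1.png",cv2.resize(i[135:285,105:265],None,fx=4,fy=4,interpolation=cv2.INTER_CUBIC)[:600])
cv2.imwrite("pics/c2.png",cv2.resize(i[180:250,265:405],None,fx=5,fy=5,interpolation=cv2.INTER_CUBIC))
E
```

```text
(no output)
```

View pics/c1.png

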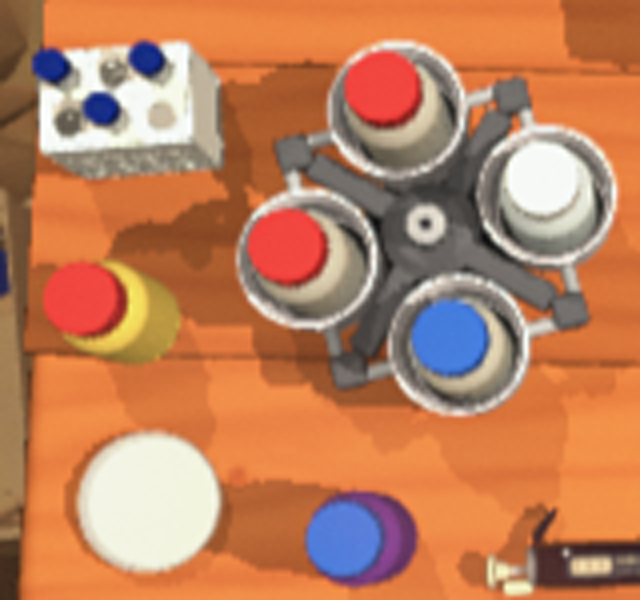

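View pics/c2.png

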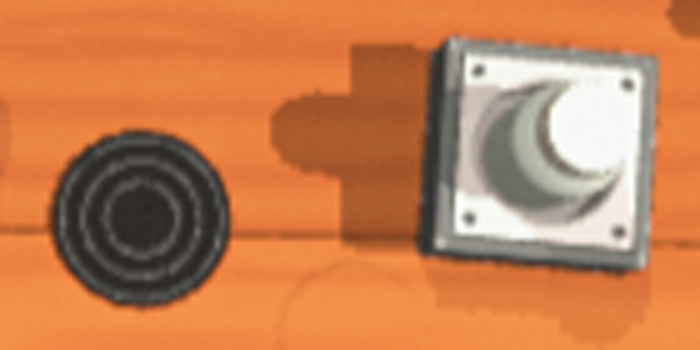

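The crop confirms the choice: tan bottles with red caps in the top and left buckets, white in the right one, blue in the bottom one. The yellow and purple bottles stand outside the rotor.

Plan: blue → coaster, left red → bottom bucket, chill white → left bucket, blue → chill block.

```bash
cat > h.py <<'E'
import numpy as np
from scipy.spatial.transform import Rotation as Ro
from bench import bot, imaging, solve_ik
def ray(n,px,z):
    m=imaging.camera_model(n); R=Ro.from_euler('xyz',m["rotation"]).as_matrix()
    p=np.linalg.solve(m["K"],[px[0],px[1],1.]); d=R@(p*[1,-1,-1]); c=m["position"]
    return (c+d*(z-c[2])/d[2])[:2]
c1=lambda u,v:((u+.5)/4-.5+105,(v+.5)/4-.5+135)
c2=lambda u,v:((u+.5)/5-.5+265,(v+.5)/5-.5+180)
E
python3 - <<'E'
from h import *
np.set_printoptions(precision=1,suppress=True)
caps=dict(T=(383,89),R=(543,178),L=(287,246),B=(450,338)); rims=dict(T=(397,110),R=(546,195),L=(308,259),B=(459,343))
C={k:ray("top",c1(*v),144) for k,v in caps.items()};W={k:ray("top",c1(*v),84) for k,v in rims.items()}
for k in C: print(k,C[k],W[k])
for D in(C,W):
    print(np.mean(list(D.values()),0),[np.linalg.norm(D[a]-D[b]) for a,b in("TB","LR")])
print("hub",ray("top",c1(427,224),92))
print("purple",ray("top",c1(345,538),124),"yellow",ray("top",c1(84,299),124))
print("coaster",ray("top",c2(141,218),3),"chillcap",ray("top",c2(590,127),134))
q=[ray("top",c2(*p),50) for p in((445,38),(655,58),(645,270),(425,255))];print(q,np.mean(q,0))
hx=[ray("top",c2(*p),50) for p in((478,71),(628,84),(619,233),(469,219))];print("screws",np.mean(hx,0))
print("scene chill cap ",ray("scene",(345,230),134),"blue",ray("scene",(254.5,180),144))
E
```

```text
T [640.5 236.1] [641.9 236. ]
R [586.7 135.9] [587.6 137.4]
L [541.2 291. ] [542.5 289.7]
B [486.7 189.8] [490.  190.7]
[563.8 213.2] [np.float64(160.67376201802776), np.float64(161.56304835140793)]
[565.5 213.5] [np.float64(158.5220847949146), np.float64(158.78266475008402)]
hub [565.6 212.8]
purple [364.7 252.1] yellow [508.6 418.9]
coaster [494.5  -3.1] chillcap [ 531.  -217.3]
[array([ 590.1, -162.4]), array([ 581.5, -275.6]), array([ 467.2, -268.5]), array([ 473. , -151.3])] [ 527.9 -214.5]
screws [ 529.7 -217.7]
scene chill cap  [ 517.8 -230.3] blue [470.4 158.1]
```

```bash
cat >> h.py <<'E'
O=[np.pi,0,np.pi]; G=97
P=dict(T=(641.7,236,20),L=(542.2,289.9,20),B=(488.3,190.3,20),R=(587.8,136.5,20),chill=(530,-217.4,10),coaster=(494.5,-3.1,3))
def pt(k,dz,xy=None): x,y,z=P[k]; return [x,y,z+G+dz] if xy is None else [*xy,z+G+dz]
def s(msg):
    a=bot.get_state(); print(msg,round(a["t"],2),a["tcp_pos"].round(1),"F",a["contact_force"].round(1),"op",round(a["opening"],3),"g",round(a["gripper_force"],1))
def pick(k,up,xy=None):
    """grasp the cap of the bottle standing at k, lift it by up"""
    bot.grip(1.0)
    bot.move_ptp(pt(k,up,xy),O)
    hit=bot.movel(pt(k,0,xy),max_speed=90,threshold=8); s(f"at {hit}")
    bot.grip(0.0,60); s("grip")
    bot.movel(pt(k,up,xy),max_speed=100); s("lifted")
def place(k):
    """lower the held bottle onto its floor, release, retreat"""
    bot.movel(pt(k,12),max_speed=100); s("near")
    hit=bot.movel(pt(k,-6),max_speed=15,threshold=4); s(f"down {hit}")
    bot.grip(1.0); s("open")
    z=bot.get_state()["tcp_pos"][2]
    bot.movel(pt(k,100),max_speed=150)
E
python3 - <<'E'
from h import *
for k in P:
    for dz in(0,110,160): print(k,dz,solve_ik(pt(k,dz),O) is not None,end="; ")
bot.grip(1.0)
bot.move_ptp(pt("B",110),O); s("above")
pick("B",105,(487.3,190))
E
```

```text
T 0 True; T 110 True; T 160 True; L 0 True; L 110 True; L 160 True; B 0 True; B 110 True; B 160 True; R 0 True; R 110 True; R 160 True; chill 0 True; chill 110 True; chill 160 True; coaster 0 True; coaster 110 True; coaster 160 True; above 1.84 [488.  190.9 227. ] F [-0.3 -0.7 -0.3] op 1.0 g 0.0
at False 3.62 [487.8 190.1 117.6] F [-0.7  0.5 -0.4] op 0.997 g 0.0
grip 4.08 [487.8 190.3 117.6] F [-0.6  1.5  4.8] op 0.515 g 61.0
lifted 5.28 [486.8 189.9 221.2] F [-0.1  1.  -1.7] op 0.516 g 61.4
```

```bash
python3 - <<'E'
from h import *; import cv2
bot.movel(pt("coaster",110),max_speed=150); s("over")
place("coaster"); s("up")
bot.move_ptp(pt("L",110),O)
cv2.imwrite("pics/s1.png",cv2.resize(imaging.capture("scene")[130:290,170:380],None,fx=3.5,fy=3.5))
cv2.imwrite("pics/t1.png",cv2.resize(imaging.capture("top")[130:290,110:330],None,fx=3.5,fy=3.5))
E
```

```text
over 6.72 [494.4  -2.5 210. ] F [ 0.6 -0.7 -2.9] op 0.521 g 61.4
near 7.86 [495.1  -3.1 112.6] F [ 0.8  0.5 -2.6] op 0.521 g 61.4
down True 8.63 [494.5  -3.  100.7] F [-0.4  0.8  5.5] op 0.519 g 61.9
open 9.12 [493.2  -2.9  99.7] F [-0.5 -0.5 -0.4] op 0.999 g 0.0
up 9.93 [493.9  -3.  199.3] F [ 0.3 -0.4 -0.3] op 0.999 g 0.0
```

View pics/s1.png

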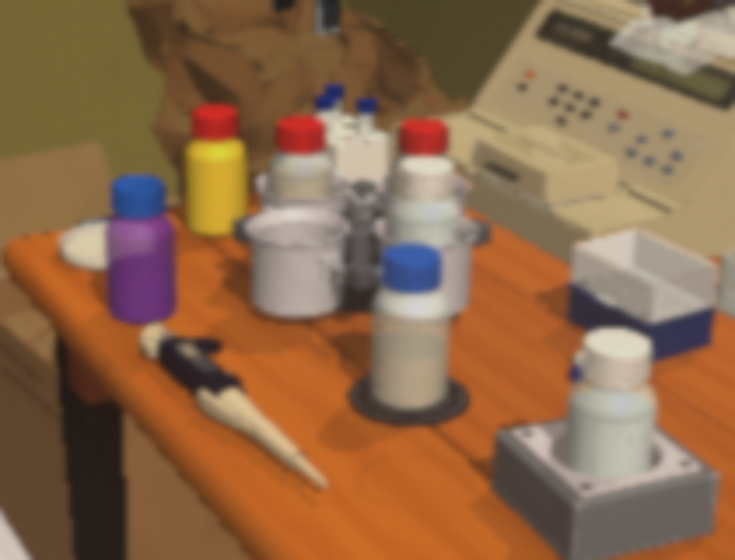

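View pics/t1.png

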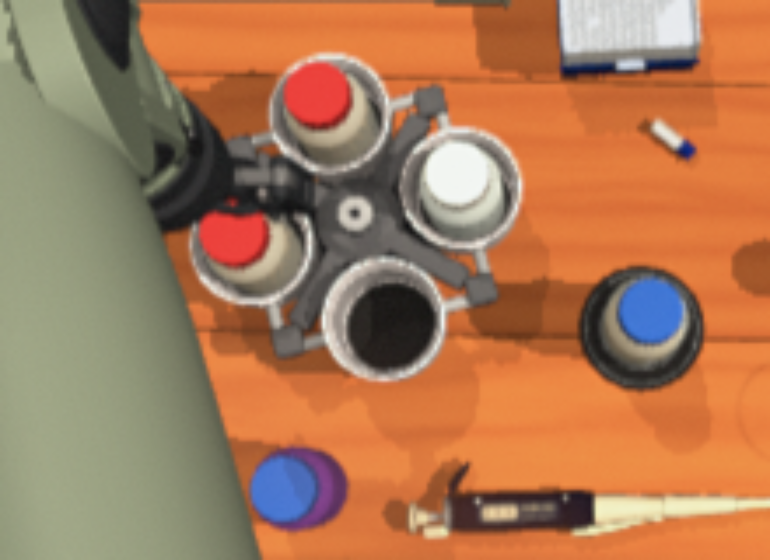

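The scene crop shows blue upright on the coaster at (410,330). The top crop shows the bottom bucket empty, with its rim centred at (384,318), which matches the earlier fix. Next is the left red.

```bash
python3 - <<'E'
from h import *
pick("L",105,(541.7,290.4))
bot.movel(pt("B",105),max_speed=120); s("over")
place("B"); s("up")
E
```

```text
at False 12.96 [542.2 290.6 117.7] F [ 0.7 -0.9  0.8] op 1.0 g 0.0
grip 13.42 [542.2 290.9 117.7] F [-0.7  1.5  4.8] op 0.524 g 61.0
lifted 14.62 [541.2 290.2 221.1] F [-0.  -0.  -1.7] op 0.52 g 61.3
over 15.71 [488.8 190.8 222.1] F [ 0.1  0.4 -3. ] op 0.52 g 61.3
near 16.79 [488.8 190.5 129.6] F [ 0.2 -0.6 -2.9] op 0.525 g 61.3
down True 17.57 [488.3 190.4 117.7] F [0.2 0.7 4.5] op 0.518 g 61.7
open 18.05 [487.  190.  116.6] F [ 0.2 -0.6 -0.3] op 0.999 g 0.0
up 18.87 [487.8 190.2 216.2] F [ 1.1 -0.2 -0.5] op 1.0 g 0.0
```

Red settled at the bucket floor height (TCP 117.7). Next I move the white bottle from the chill block, crossing high over the caps, and then blue.

```bash
python3 - <<'E'
from h import *
pick("chill",165,(530.5,-217.4))
bot.movel(pt("L",155),max_speed=150); s("over")
place("L"); s("up")
bot.move_ptp(pt("coaster",150),O)
import cv2
cv2.imwrite("pics/t2.png",cv2.resize(imaging.capture("top")[140:260,140:400],None,fx=3,fy=3))
cv2.imwrite("pics/s2.png",cv2.resize(imaging.capture("scene")[140:290,200:380],None,fx=3.5,fy=3.5))
E
```

```text
at False 22.59 [ 530.9 -217.6  107.5] F [ 0.2 -0.2 -0.4] op 1.0 g 0.0
grip 23.05 [ 530.9 -217.8  107.5] F [-0.9  0.6  4.9] op 0.52 g 61.4
lifted 24.85 [ 530.2 -217.2  271.3] F [ 0.2 -0.6 -2.2] op 0.52 g 61.4
over 28.38 [542.3 289.6 272. ] F [-0.7  0.1 -1.3] op 0.521 g 61.4
near 29.97 [542.7 290.1 129.8] F [-0.2  0.6 -1.3] op 0.52 g 61.4
down True 30.75 [542.1 289.8 117.5] F [-0.2 -0.4  5.2] op 0.52 g 62.0
open 31.23 [540.9 289.4 116. ] F [-0.5 -0.2  0.2] op 1.005 g 0.0
up 32.06 [541.7 289.7 216.2] F [-0.1  0.5 -0.2] op 1.001 g 0.0
```

View pics/t2.png

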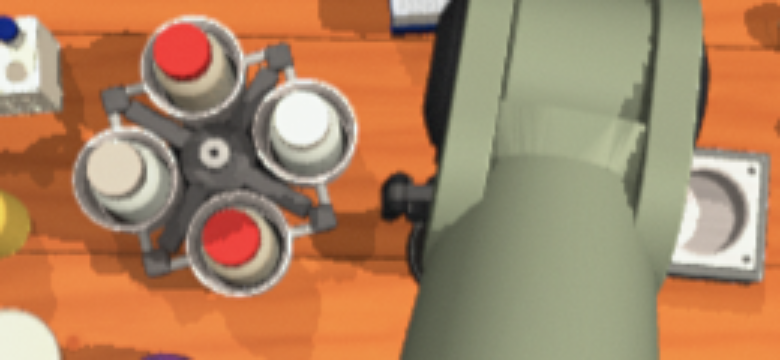

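View pics/s2.png

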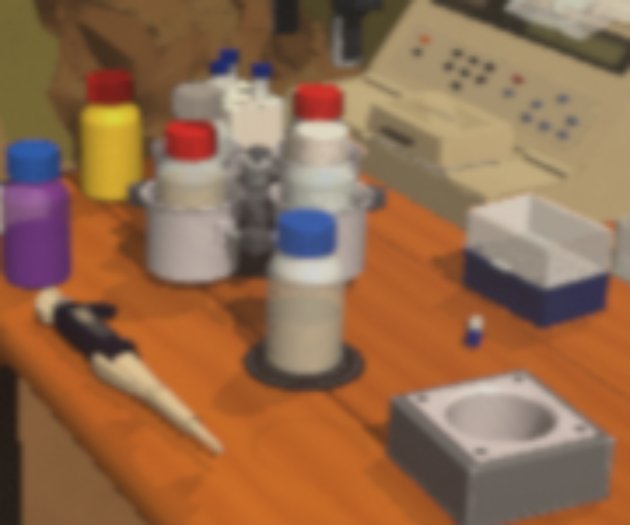

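The top crop shows the reds opposite each other at (182,52) and (231,237), and the whites at (116,168) and (305,120). The well is empty at (712,213). Last move: blue from the coaster to the well.

```bash
python3 - <<'E'
from h import *
pick("coaster",105)
bot.movel(pt("chill",98),max_speed=130); s("over")
place("chill"); s("up")
bot.move_ptp([400,-60,280],O); s("clear")
import cv2
cv2.imwrite("pics/t3.png",cv2.resize(imaging.capture("top")[140:260,140:410],None,fx=2.9,fy=2.9))
cv2.imwrite("pics/s3.png",cv2.resize(imaging.capture("scene")[140:290,200:390],None,fx=3.5,fy=3.5))
E
```

```text
at False 35.13 [495.   -3.2 100.5] F [-0.5 -0.3  0.6] op 0.996 g 0.0
grip 35.59 [495.   -2.9 100.6] F [-0.9  1.8  6. ] op 0.521 g 60.9
lifted 36.79 [494.   -3.1 204.3] F [-0.5 -0.3 -3.2] op 0.516 g 61.4
over 38.62 [ 530.  -216.7  205.1] F [ 0.2  0.6 -2.1] op 0.517 g 61.4
near 39.62 [ 530.5 -217.7  119.7] F [-0.3 -0.  -2.1] op 0.522 g 61.4
down True 40.4 [ 530.  -217.3  107.7] F [0.4 0.3 4.1] op 0.522 g 62.0
open 40.88 [ 528.8 -216.7  106.4] F [-0.8 -0.4 -0.5] op 1.0 g 0.0
up 41.7 [ 529.5 -217.1  206.2] F [0.2 0.2 0.8] op 0.999 g 0.0
clear 42.58 [400.8 -60.6 279.7] F [-0.1 -0.3  0.3] op 0.996 g 0.0
```

View pics/t3.png

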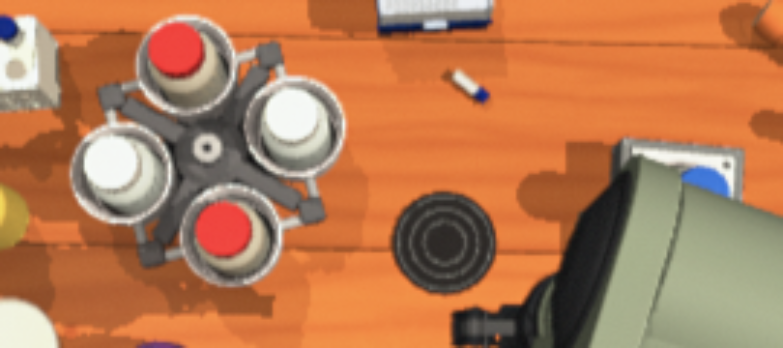

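View pics/s3.png

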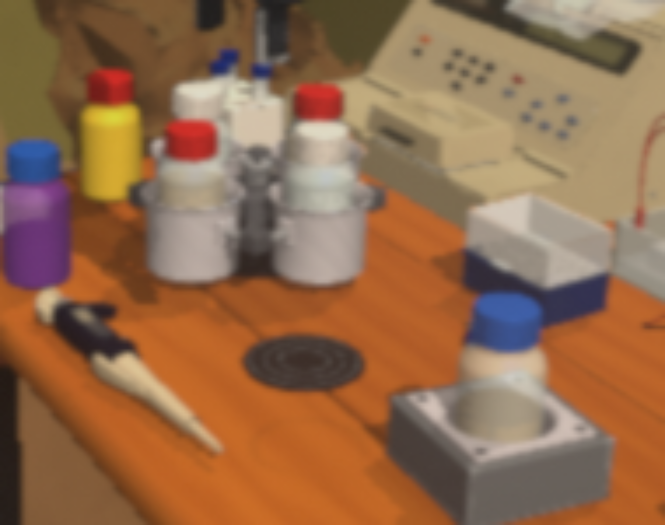

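The top crop shows red opposite red and white opposite white. The scene crop shows blue upright in the well, with its cap at (507,320), the same full-image pixel the white cap had there. The arm is clear, so I hand in.

```bash
python3 -c "
from bench import bot
bot.dwell(0.5); print(bot.sign_off())"
```

```text
the job is handed in; nothing more can be done
None
```

I handed the job in at about 43 s of the 83 s allowed: the last pictures show red opposite red and white opposite white in the rotor, with blue upright in the chill block well; the sign-off returned no verdict.

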